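# Square up the bench vice

### The job

The bench vice stands askew: set it square to the bench again, with its slide bar at right angles to the bench's long edges. Its swivel is locked by the lever nut with the black ball on its base, and nobody knows whether that thread is left- or right-handed, so try the lever gently both ways to feel which way it slackens and do not force it. Then slacken it, swing the vice square, bring the lever back until the lock is firmly tight, and leave the other things on the bench where they are.

Things in the scene. Friction and masses are not known exactly. Their poses are not given: they have to be found in the camera images.
- vice_base: Fixed iron base of the vice, bolted down: a round plate 164 mm across, 24 mm high, with three low lugs. Origin: its centre on the bench top, on the vertical swivel axis. The lever nut's stud stands 98 mm from there, in the direction 120 degrees from the base's x axis towards its y axis, on a boss 36 mm high.
- vice: The vice, dark iron. Origin on the swivel axis, 24 mm above the bench; x along its slide bar from the tail to the moving jaw and screw, z up. Square means x points straight away from the robot; it starts 14 to 58 degrees counter-clockwise of that (from above). Locked, it holds against 20 N at the tail; slack, it takes 0.6 N m (5 N there), stays where left, and can be pushed on tail or jaws.
- vice_tail (a point): Centre of the end face of the tail (the bright slide bar sticking out at the back of the vice, nearest the robot): 140 mm behind the swivel axis, 94 mm above the bench. The tail is 44 mm wide, 34 mm high, 45 mm long. Ahead of it the vice body is 66 mm wide, 120 mm high above the bench, the anvil on it 140 mm.
- vice_jaws (a point): Middle of the jaw opening at the jaws' top, 161 mm above the bench, 57 mm ahead of the swivel axis. The jaws are 100 mm wide and reach from 4 mm behind the axis to 118 mm ahead of it; the screw and its T-bar (150 mm to the right, 46 mm to the left of the middle) lie 138 to 182 mm ahead.
- lock (a joint): Angle of the lever nut (rad), positive counter-clockwise from above, 0 = tight as found. One way it is at a dead stop (gives under 0.05 rad); the other way it slackens, stiffly (0.6 to 1.2 N m, 5 to 10 N at the ball), to a stop at 0.65. Which sign slackens differs each time and cannot be seen. The swivel eases from 0.3, is free beyond 0.5 and firm again within 0.1 of 0. The lever stays where it is left.
- lever_ball (a point): Centre of the black ball (30 mm across) at the end of the lock lever, 125 mm from the nut's axis, 97 mm above the bench. Tight, the lever points straight away from the swivel axis. It is a bright bar 14 mm thick: its centre line is 89 mm above the bench 85 mm from the nut's axis, and 65 mm at 40 mm.
- lever_nut (a point): Top centre of the hexagonal lever nut (33 mm across), 67 mm above the bench, on the vertical axis about which the lever turns.
- hammer: A hammer lying on the bench right of the vice. Bystander.
- screwdriver: A screwdriver with a red handle lying on the bench right of the vice. Bystander.
- file: A flat file with a wooden handle, 310 mm long, lying flat between the robot and the vice. Bystander.
- jar: A closed glass jar with a red lid, 72 mm across and 100 mm high, standing left of the vice beyond the lever. Bystander.
- try_square: A try square, steel blade 160 mm and wooden stock 100 mm, lying flat left of the lever. Bystander.
- spanner: A spanner lying flat on the left, beyond the try square. Bystander.
- bench_lines (a point): A fixed point in the middle of the bench top, 600 mm ahead of the robot, that gives the bench's directions: its x axis points straight away from the robot, at right angles to the bench's long edges, its y axis runs along them. The bench top is grey, at height 0.

How it is judged:
By the outcome, as a careful person would: the job done as asked, in the order asked, and still so for the second after the job is handed in, with the robot touching nothing.
It also fails if it takes over 64 s, if anything falls off the work surface, if the arm or the gripper's body presses on something with over 40 N, if the wrist force passes 120 N, or if a joint passes its speed limit or range.

### The arm

A 6-joint arm with a two-finger parallel gripper is mounted at the origin on the work surface. World frame = base frame: x ahead of the robot, y to its left, z up, the work surface at z = 0. Lengths are in m, angles in degrees, forces in N, time in s.
With the tool pointing down it reaches from about 0.3 to 0.875 m from the base axis. Payload 6.4 kg.
Tool frame: the origin (TCP) lies on the centre line of the jaws, within the pads' length; the fingertips stand 17 mm ahead of it and the grasp point (between the pads) lies 2 mm behind it; z points along the fingers, y is the line along which they close (so a half turn about z gives the same grasp; the last joint's range is limited). The gripper opens to 88 mm and grips with 3 to 60 N. Pads are 18 mm wide; open, the fingers measure 123 mm over their backs; the gripper's body (75 mm by 187 mm) begins 45 mm behind the grasp point.
Start: joints at [61.461, 10.359, 92.074, -0, 77.567, -11.82], TCP at [0.165, 0.551, 0.233] pointing down, gripper open.
Joint ranges: [-171.53, 171.53], [-51.25, 118.39], [17.06, 147.69], [-65.23, 245.23], [0, 150.52], [-178.68, 178.68]. Speed limits (degrees/s): [147.25, 147.25, 172.46, 180, 180, 180].

### API

Orientations are given as a 3x3 rotation matrix whose columns are the frame's x, y, z axes.
In Python, from station import env gives the robot as it stands.
- The arm moves only by the tool apply_moves, never from a script. Its argument "steps" is text: rows parted by semicolons, each of 6 numbers parted by spaces: the shift along the tool's x, y, z each as a share of 150 mm, from -1 to 1, then the turn, a rotation vector about the tool's x, y, z each as a share of 0.5 rad, from -1 to 1. In form: dx dy dz rx ry rz; .... A call has 1 to 10 rows; each row shifts and turns the commanded pose from where the row before left it, along the tool's axes as they then stand; what a row does not reach is not made up. A row lasts 1/10 s, in which the tool goes at most 50 mm and 8.59 degrees, less where a joint would pass 70% of its speed; a pose out of reach is approached as far as the arm can. A call with a number of a shift or a turn outside -1 to 1 is refused whole. A call with a gripper value outside its range is refused whole. "grip" is the opening in per cent of the stroke, from 0 (shut) to 100 (fully open), set as the call begins (left out, the last holds). The fingers move at their own pace and stop on an object; "newtons" is the grip in N (left out, the last holds). Time passes only in rows, so rows that do not move let the fingers close. It gives the time, the measured TCP pose, the force, the opening and the grip force at its end, in the units of the state.
- env.read_state(): the state, without advancing time (a new reading comes with each control period).
- env.camera(name): name is "scene" or "top" or "wrist"; returns a dict with "frame" (384x512x3 uint8, blue, green, red), "range_z" (384x512 float32, m along the optical axis (not along the pixel's ray), 0 where there is no reading), "fovy" (degrees; the focal length in pixels is half the picture's height over the tangent of half this angle, whatever the lens; pixels are square), "cx", "cy" (the principal point, pixels), "dist_coeffs" ([k1, k2, p1, p2, k3] as OpenCV has them; the pictures are not rectified), "extrinsics" (4x4, takes a point from world to camera coordinates). Camera axes: x right, y down, z forward; pixel columns grow to the right and rows downward; lengths in m; the calibration is good to about 2 mm. A picture is of the moment at which its call begins.
- env.job_done(): hands the job in; it is judged then, once.
The state is a dict: "time_s": time; "joint_positions": joint angles; "dq": joint speeds; "joint_torque": joint torques, N m; "position": TCP position; "tcp_rot": TCP orientation; "ft_force": force on the tool from outside, world axes, zero at the start; "moment": the same for the moment, N m; "width": opening from 0.0 (shut) to 1.0 (fully open); "finger_force": force on a finger pad.
Only numpy, scipy, OpenCV 4.12 (cv2) and the standard library are available. Lean on these libraries where they do the work, as an engineer would, in place of code of your own. Each camera call takes 0.05 s, during which the arm holds its last target. There are 200 camera calls.

## Working session

There is one attempt and no reset: what is moved stays moved. The work goes in short steps, Python scripts to look and compute and a tool call to move; the robot and the scene stay as the last step left them, time stands still between calls to the robot, and variables do not carry over. Pictures are saved under pics/ and viewed, at most 10 in all, crops included, and the job is handed in when it is done.

Besides the shell and the picture viewer there is one more tool, called after "Call:" as name(argument=value, ...), one argument or row to a line, values as JSON. apply_moves: Moves the arm, as the interface text tells. Its arguments: {"type":"object","properties":{"steps":{"type":"string"},"grip":{"type":"number"},"newtons":{"type":"number"}},"required":["steps"]}

```bash
mkdir -p pics; ls
cat > h.py <<'E'
import numpy as np, cv2
from station import env
def K(c):
    f=c["frame"].shape[0]/2/np.tan(np.radians(c["fovy"])/2)
    return np.array([[f,0,c["cx"]],[0,f,c["cy"]],[0,0,1.]])
def cloud(c):
    h,w=c["range_z"].shape
    u,v=np.meshgrid(np.arange(w),np.arange(h))
    p=cv2.undistortPoints(np.stack([u,v],-1).reshape(-1,1,2).astype(np.float64),K(c),np.array(c["dist_coeffs"])).reshape(h,w,2)
    z=c["range_z"][...,None]
    P=np.concatenate([p*z,z],-1)
    E=np.array(c["extrinsics"]); R,t=E[:3,:3],E[:3,3]
    W=(P-t)@R
    W[c["range_z"]==0]=np.nan
    return W
E
python3 - <<'E'
from h import *
ims=[]
for n in ["scene","top"]:
    c=env.camera(n); np.savez(n+".npz",**{k:np.array(v) for k,v in c.items()}); cv2.imwrite(f"pics/{n}0.png",cv2.resize(c["frame"],(800,600))); E=np.array(c["extrinsics"]);print(n,-E[:3,:3].T@E[:3,3],E[2,:3])
    W=cloud(c);np.save(n+"W.npy",W);print(np.nanpercentile(W.reshape(-1,3),[1,50,99],axis=0))
print(env.read_state())
E
```

```text
pics
scene [1.21480042 0.16285695 0.7975663 ] [-0.67288482 -0.13497694 -0.72732884]
[[-2.01820732e+00 -2.08397931e+00 -7.55520628e-01]
 [ 5.28704896e-01  1.12435982e-02 -1.25928053e-04]
 [ 9.16490525e-01  7.87426519e-01  3.50875641e-01]]
top [0.37612801 0.05063904 1.64926178] [ 0.11376102 -0.00747718 -0.99348001]
[[-9.10850196e-02 -1.28511603e+00 -7.62152563e-01]
 [ 5.49897989e-01  2.86088465e-02 -5.08352907e-04]
 [ 1.53119305e+00  1.31502526e+00  6.16767204e-01]]
{'time_s': 0.1, 'joint_positions': array([ 6.14616505e+01,  1.03989878e+01,  9.21228326e+01, -1.30624462e-03,
        7.75667459e+01, -1.18217007e+01]), 'dq': array([ 0.11601662, -0.02374278, -0.04464841, -0.05817621, -0.00112935,
       -0.00544624]), 'joint_torque': array([ 2.51943147e-04, -4.34825778e+01, -3.42691576e+01,  7.04599055e-02,
        3.40201019e-02, -2.18618493e-05]), 'position': array([0.16517048, 0.55028052, 0.23201307]), 'tcp_rot': array([[-9.57740265e-01,  2.87633566e-01, -7.18929668e-04],
       [ 2.87634314e-01,  9.57739332e-01, -1.36859409e-03],
       [ 2.94893622e-04, -1.51754650e-03, -9.99998805e-01]]), 'ft_force': array([-1.41898651, -0.57949306,  0.27662161]), 'moment': array([-0.01003744,  0.02834396, -0.02118427]), 'finger_force': 0.0, 'width': 0.9960065340866309}
```

View pics/scene0.png

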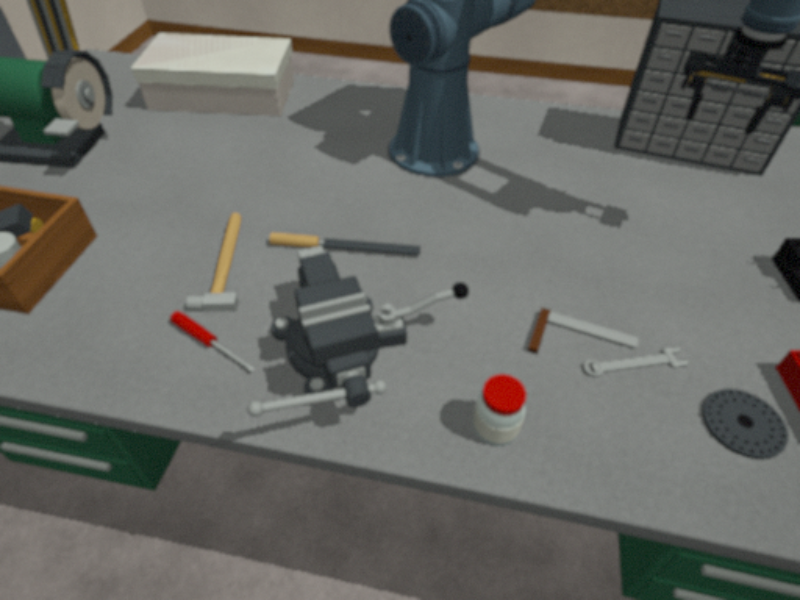

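View pics/top0.png

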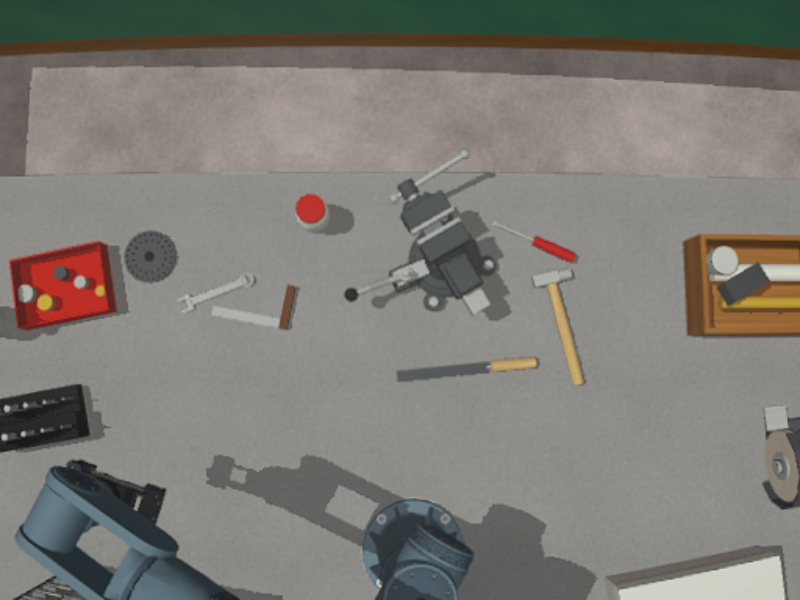

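The top view shows the ball at (350,295), the nut near (408,270), the tail's end at (482,303) and the jaws near (435,225). The scene view shows the ball at (460,291) and the jar well clear of the lever. Next I'll measure these.

```bash
python3 - <<'E'
from h import *
for n,pb in [("top",(224,189)),("scene",(294,186))]:
    W=np.load(n+"W.npy");fr=np.load(n+".npz")["frame"].astype(int)
    u,v=pb
    s=(slice(v-12,v+13),slice(u-12,u+13))
    m=(fr[s].max(-1)<50)&(W[s][...,2]>.06)
    P=W[s][m];print(n,"ball",m.sum(),np.median(P,0),P.min(0),P.max(0))
    # bright lever: z between .06 and .11
    A=W.reshape(-1,3);F=fr.reshape(-1,3)
    def sel(z0,z1,br=None):
        k=(A[:,2]>z0)&(A[:,2]<z1)&(A[:,0]>.35)&(A[:,0]<.85)&(abs(A[:,1]+.05)<.25)
        if br is not None:k&=F.min(1)>br
        return A[k]
    for z0,z1,br in [(.105,.116,110),(.13,.15,None),(.152,.172,None)]:
        P=sel(z0,z1,br)[:,:2].astype(np.float32)
        if len(P)>10: print(z0,len(P),P.mean(0),cv2.minAreaRect(P), np.round(cv2.boxPoints(cv2.minAreaRect(P)),3).tolist())
    P=A[(F[:,0]<70)&(F[:,1]<70)&(A[:,2]>.016)&(A[:,2]<.03)&(A[:,0]>.4)&(A[:,0]<.75)&(abs(A[:,1]+.03)<.2)]
    if len(P)>9: print("plate",len(P),cv2.minEnclosingCircle(P[:,:2].astype(np.float32)))
E
python3 - <<'E'
import sys;sys.path.insert(0,'.')
from h import *
c=np.load("top.npz")["frame"][100:230,200:350]
cv2.imwrite("pics/crop.png",cv2.resize(c,None,fx=5,fy=4.6,interpolation=cv2.INTER_CUBIC)[:598])
E
```

```text
top ball 19 [0.55199823 0.13229182 0.10837813] [0.54234865 0.12529997 0.10024447] [0.56216351 0.14544878 0.11583428]
0.105 263 [ 0.634097   -0.08615027] ((0.6737391352653503, -0.09535795450210571), (0.30503422021865845, 0.13476859033107758), 34.073387145996094) [[0.5099999904632568, -0.125], [0.5849999785423279, -0.2370000034570694], [0.8379999995231628, -0.06599999964237213], [0.7620000243186951, 0.04600000008940697]]
0.13 409 [ 0.6075877  -0.09044921] ((0.695213794708252, -0.050781309604644775), (0.2974492609500885, 0.15307797491550446), 5.37566614151001) [[0.5400000214576721, 0.010999999940395355], [0.5540000200271606, -0.14100000262260437], [0.8500000238418579, -0.11299999803304672], [0.8360000252723694, 0.039000000804662704]]
0.152 973 [ 0.6879066  -0.04193068] ((0.6879914402961731, -0.042400896549224854), (0.12231545150279999, 0.10058606415987015), 30.049654006958008) [[0.6100000143051147, -0.028999999165534973], [0.6600000262260437, -0.11699999868869781], [0.765999972820282, -0.054999999701976776], [0.7160000205039978, 0.03200000151991844]]
plate 109 ((0.6246466636657715, -0.0
[... 488 characters left out ...]
.659057   -0.06423639] ((0.6957327723503113, -0.04937681555747986), (0.2932095527648926, 0.15038909018039703), 6.767246246337891) [[0.5410000085830688, 0.00800000037997961], [0.5590000152587891, -0.14100000262260437], [0.8500000238418579, -0.10700000077486038], [0.8320000171661377, 0.0430000014603138]]
0.152 1621 [ 0.6974461  -0.04061247] ((0.6913222074508667, -0.04303012788295746), (0.12300743162631989, 0.10051046311855316), 31.22823143005371) [[0.6129999756813049, -0.03200000151991844], [0.6650000214576721, -0.11800000071525574], [0.7699999809265137, -0.05400000140070915], [0.7179999947547913, 0.03200000151991844]]
plate 415 ((0.5715566277503967, -0.06670091301202774), 0.17912589013576508)
```

View pics/crop.png

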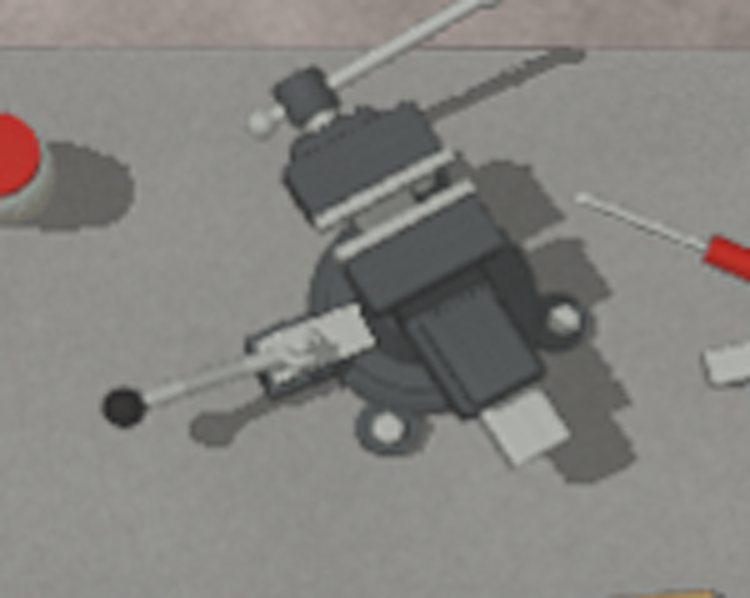

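The crop agrees with the depth data: the vice is at about 30.6° and the ball at about (0.557, 0.134). I'll go above the ball for a close look.

```bash
cat >> h.py <<'E'
def plan(wps, start=None):
    """wps: list of (x,y,z,yaw_deg of tool x,nrows); prints rows, <=10 per line"""
    s=env.read_state(); R=s["tcp_rot"]
    p=np.array(s["position"]); yaw=np.degrees(np.arctan2(R[1,0],R[0,0]))
    if start is not None: p=np.array(start[:3]);yaw=start[3]
    out=[]
    for x,y,z,w,n in wps:
        t=np.array([x,y,z]); d=(t-p)/n; dw=((w-yaw+180)%360-180)/n
        for i in range(n):
            a=np.radians(yaw); X=np.array([np.cos(a),np.sin(a),0]);Y=np.array([np.sin(a),-np.cos(a),0])
            out.append("%.3f %.3f %.3f 0 0 %.3f"%(d@X/.15,d@Y/.15,-d[2]/.15,-np.radians(dw)/.5)); p=p+d; yaw+=dw
    for i in range(0,len(out),10): print("; ".join(out[i:i+10]))
E
python3 -c "
from h import *
plan([(.557,.134,.24,112,13)])"
```

```text
-0.254 -0.147 -0.004 0 0 0.138; -0.263 -0.129 -0.004 0 0 0.138; -0.272 -0.110 -0.004 0 0 0.138; -0.279 -0.091 -0.004 0 0 0.138; -0.284 -0.072 -0.004 0 0 0.138; -0.288 -0.052 -0.004 0 0 0.138; -0.291 -0.032 -0.004 0 0 0.138; -0.293 -0.012 -0.004 0 0 0.138; -0.293 0.008 -0.004 0 0 0.138; -0.292 0.028 -0.004 0 0 0.138
-0.289 0.048 -0.004 0 0 0.138; -0.285 0.068 -0.004 0 0 0.138; -0.280 0.087 -0.004 0 0 0.138
```

Call:
apply_moves(
  steps="-0.254 -0.147 -0.004 0 0 0.138; -0.263 -0.129 -0.004 0 0 0.138; -0.272 -0.110 -0.004 0 0 0.138; -0.279 -0.091 -0.004 0 0 0.138; -0.284 -0.072 -0.004 0 0 0.138; -0.288 -0.052 -0.004 0 0 0.138; -0.291 -0.032 -0.004 0 0 0.138; -0.293 -0.012 -0.004 0 0 0.138; -0.293 0.008 -0.004 0 0 0.138; -0.292 0.028 -0.004 0 0 0.138",
  grip=80,
)

```text
time_s: 1.1
position: [0.4675, 0.229, 0.2386]
tcp_rot: [[-0.553, 0.833, -0.0], [0.833, 0.553, 0.0], [0.0, -0.0, -1.0]]
ft_force: [0.3, 0.7, 0.4]
width: 0.798
finger_force: 0.0
```

Call:
apply_moves(
  steps="-0.289 0.048 -0.004 0 0 0.138; -0.285 0.068 -0.004 0 0 0.138; -0.280 0.087 -0.004 0 0 0.138; 0 0 0 0 0 0; 0 0 0 0 0 0; 0 0 0 0 0 0",
)

```text
time_s: 1.7
position: [0.5561, 0.135, 0.2401]
tcp_rot: [[-0.374, 0.928, -0.001], [0.928, 0.374, 0.0], [0.001, -0.001, -1.0]]
ft_force: [0.2, -0.6, 0.5]
width: 0.802
finger_force: 0.0
```

Run:
```python
from h import *
c=env.camera("wrist"); W=cloud(c); np.save("w1.npy",W); fr=c["frame"].astype(int)
cv2.imwrite("pics/w1.png",c["frame"])
E=np.array(c["extrinsics"]);print("cam",-E[:3,:3].T@E[:3,3])
s=env.read_state();print(s["position"],s["tcp_rot"].round(3),s["ft_force"],s["width"])
m=(fr.max(-1)<60)&(W[...,2]>.085)&(W[...,2]<.12)&(np.hypot(W[...,0]-.557,W[...,1]-.134)<.04)
P=W[m];print(m.sum(),P.min(0),P.max(0),P.mean(0))
# sphere fit
A=np.c_[2*P,np.ones(len(P))];x=np.linalg.lstsq(A,(P**2).sum(1),rcond=None)[0];print("sphere",x[:3],np.sqrt(x[3]+x[:3]@x[:3]))
v,u=np.nonzero(m);print(u.mean(),v.mean())
```

```text
cam [0.52896508 0.20272108 0.39163354]
[0.55599544 0.13531178 0.24032056] [[-0.374  0.927 -0.001]
 [ 0.927  0.374  0.   ]
 [ 0.001 -0.001 -1.   ]] [-0.53035424 -0.42332042 -0.19108429] 0.7980990894124809Traceback (most recent call last):
  File "<stdin>", line 7, in <module>
    return umr_minimum(a, axis, None, out, keepdims, initial, where)
ValueError: zero-size array to reduction operation minimum which has no identity
```

View pics/w1.png

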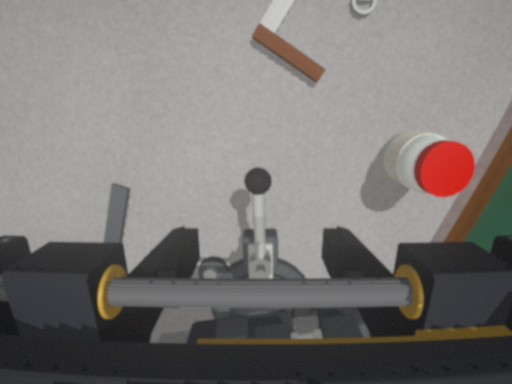

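The wrist view shows the ball at (258,181), centred between the fingers, and the jar far to the right. I'll triangulate the ball's position.

Run:
```python
from h import *
def ray(c,u,v):
    p=cv2.undistortPoints(np.array([[[u,v]]],float),K(c),np.array(c["dist_coeffs"])).ravel()
    E=np.array(c["extrinsics"]);R,t=E[:3,:3],E[:3,3]
    d=R.T@np.array([p[0],p[1],1]);return -R.T@t,d/np.linalg.norm(d)
c=env.camera("wrist");W=np.load("w1.npy")
print(np.array(c["extrinsics"])[2],W[181,258],c["fovy"])
rs=[]
fr=c["frame"];blob=lambda f,u,v,r=14:(lambda m:(u-r+m[1].mean(),v-r+m[0].mean()))(np.nonzero(f[v-r:v+r+1,u-r:u+r+1].max(-1)<55))
q=[("w",c,258,181,14)]
for n,u,v in[("top",224,189),("scene",294,186)]:
    d=dict(np.load(n+".npz"));q.append((n,{k:(x if x.ndim else float(x)) for k,x in d.items()},u,v,7))
for n,cc,u,v,r in q:
    uv=blob(cc["frame"],u,v,r);o,d=ray(cc,*uv);s=(.097-o[2])/d[2];print(n,uv,"at .097:",o+s*d);rs.append((o,d))
A=sum(np.eye(3)-np.outer(d,d) for o,d in rs);b=sum((np.eye(3)-np.outer(d,d))@o for o,d in rs);print("tri",np.linalg.solve(A,b))
```

```text
[ 0.10365811 -0.25821742 -0.96050964  0.37396254] [0.55204982 0.13874133 0.11160062] 68.72235017921713
w (np.float64(nan), np.float64(nan)) at .097: [nan nan nan]
top (np.float64(224.27027027027026), np.float64(188.21621621621622)) at .097: [0.55283355 0.13495431 0.097     ]
scene (np.float64(294.3898305084746), np.float64(185.67796610169492)) at .097: [0.55460976 0.13463846 0.097     ]
tri [nan nan nan]<stdin>:9: RuntimeWarning: Mean of empty slice.
  ret = ret.dtype.type(ret / rcount)
```

```bash
python3 -c "
from h import *
plan([(.5535,.1355,.14,113,3),(.5535,.1355,.096,113,3)])"
```

```text
0.002 -0.005 0.223 0 0 -0.012; 0.002 -0.005 0.223 0 0 -0.012; 0.002 -0.005 0.223 0 0 -0.012; 0.000 0.000 0.098 0 0 0.000; 0.000 0.000 0.098 0 0 0.000; 0.000 0.000 0.098 0 0 0.000
```

Call:
apply_moves(
  steps="0.002 -0.005 0.223 0 0 -0.012; 0.002 -0.005 0.223 0 0 -0.012; 0.002 -0.005 0.223 0 0 -0.012; 0 0 0.098 0 0 0; 0 0 0.098 0 0 0; 0 0 0.098 0 0 0; 0 0 0 0 0 0",
)

```text
time_s: 2.5
position: [0.5537, 0.1345, 0.0948]
tcp_rot: [[-0.39, 0.921, -0.002], [0.921, 0.39, -0.0], [0.001, -0.002, -1.0]]
ft_force: [-0.0, -0.0, -0.4]
width: 0.803
finger_force: 0.0
```

Call:
apply_moves(
  steps="0 0 0 0 0 0; 0 0 0 0 0 0; 0 0 0 0 0 0; 0 0 0 0 0 0; 0 0 0 0 0 0; 0 0 0 0 0 0; 0 0 0 0 0 0; 0 0 0 0 0 0",
  grip=20,
  newtons=8,
)

```text
time_s: 3.3
position: [0.5541, 0.1341, 0.0961]
tcp_rot: [[-0.389, 0.921, -0.001], [0.921, 0.389, -0.0], [0.0, -0.001, -1.0]]
ft_force: [-4.2, -2.2, 3.9]
width: 0.295
finger_force: 8.0
```

Run:
```python
from h import *
c=env.camera("wrist");cv2.imwrite("pics/w2.png",c["frame"])
```

```text
(no output)
```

View pics/w2.png

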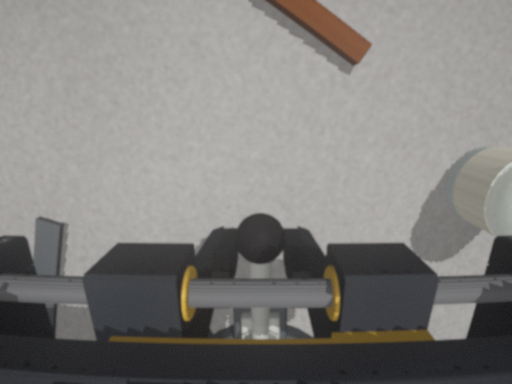

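The ball at (260,238) sits slightly outward of the pads. I'll re-grip 5 mm further out.

Call:
apply_moves(
  steps="0 0 0 0 0 0; 0 0 0 0 0 0; 0.035 -0.01 0 0 0 0; 0 0 0 0 0 0",
  grip=50,
)

```text
time_s: 3.75
position: [0.5508, 0.1391, 0.0961]
tcp_rot: [[-0.39, 0.921, -0.0], [0.921, 0.39, 0.0], [0.0, 0.0, -1.0]]
ft_force: [-0.2, -0.3, 0.2]
width: 0.5
finger_force: 0.0
```

Call:
apply_moves(
  steps="0 0 0 0 0 0; 0 0 0 0 0 0; 0 0 0 0 0 0; 0 0 0 0 0 0; 0 0 0 0 0 0; 0 0 0 0 0 0",
  grip=20,
  newtons=8,
)

```text
time_s: 4.35
position: [0.5515, 0.1387, 0.0962]
tcp_rot: [[-0.389, 0.921, 0.001], [0.921, 0.389, 0.0], [-0.0, 0.001, -1.0]]
ft_force: [3.5, 2.3, -2.6]
width: 0.298
finger_force: 6.9
```

Call:
apply_moves(
  steps="0 -0.005 0 0 0 0; 0 0.01 0 0 0 0; 0 0.01 0 0 0 0; 0 0 0 0 0 0",
)

```text
time_s: 4.75
position: [0.5521, 0.139, 0.0959]
tcp_rot: [[-0.389, 0.921, -0.003], [0.921, 0.389, -0.001], [0.0, -0.003, -1.0]]
ft_force: [-4.4, -2.8, 3.9]
width: 0.298
finger_force: 8.0
```

Call:
apply_moves(
  steps="0 0.01 0 0 0 0; 0 0 0 0 0 0",
)

```text
time_s: 4.95
position: [0.5532, 0.1395, 0.0959]
tcp_rot: [[-0.389, 0.921, -0.003], [0.921, 0.389, -0.001], [0.0, -0.004, -1.0]]
ft_force: [-6.9, -2.8, 3.9]
width: 0.297
finger_force: 8.2
```

Call:
apply_moves(
  steps="0 0.01 0 0 0 0; 0 0 0 0 0 0",
)

```text
time_s: 5.15
position: [0.5538, 0.1398, 0.0957]
tcp_rot: [[-0.39, 0.921, -0.005], [0.921, 0.39, -0.002], [0.001, -0.006, -1.0]]
ft_force: [-8.5, -3.1, 5.5]
width: 0.297
finger_force: 8.5
```

Call:
apply_moves(
  steps="0 -0.01 0 0 0 0; 0 -0.01 0 0 0 0; 0 -0.01 0 0 0 0; 0 0 0 0 0 0; 0 -0.01 0 0 0 0; 0 -0.01 0 0 0 0; 0 0 0 0 0 0",
)

```text
time_s: 5.85
position: [0.5498, 0.138, 0.0964]
tcp_rot: [[-0.39, 0.921, 0.002], [0.921, 0.39, 0.001], [-0.0, 0.002, -1.0]]
ft_force: [3.8, 3.5, -4.4]
width: 0.293
finger_force: 6.7
```

Call:
apply_moves(
  steps="0 -0.01 0 0 0 0; 0 0 0 0 0 0",
)

```text
time_s: 6.05
position: [0.5484, 0.1374, 0.0965]
tcp_rot: [[-0.39, 0.921, 0.002], [0.921, 0.39, 0.001], [-0.0, 0.002, -1.0]]
ft_force: [3.5, 2.5, -3.1]
width: 0.296
finger_force: 6.8
```

Call:
apply_moves(
  steps="0 -0.01 0 0 0 0; 0 -0.01 0 0 0 0; 0 -0.01 0 0 0 0; 0 0 0 0 0 0",
)

```text
time_s: 6.45
position: [0.5447, 0.1357, 0.0969]
tcp_rot: [[-0.39, 0.921, 0.003], [0.921, 0.39, 0.001], [-0.001, 0.003, -1.0]]
ft_force: [4.8, 3.2, -1.1]
width: 0.287
finger_force: 6.9
```

Counter-clockwise (towards the robot) it slackens at a steady 5 N or so, while the other way the force climbed. I'll carry on along the arc counter-clockwise.

```bash
cat >> h.py <<'E'
def arc(c,r,a0,a1,n,z,off=0):
    return [(c[0]+r*np.cos(a),c[1]+r*np.sin(a),z,np.degrees(a)+off,1) for a in np.radians(np.linspace(a0,a1,n+1)[1:])]
E
python3 -c "
from h import *
plan(arc((.602,.0203),.127,116.5,149.5,20,.096))"
```

```text
-0.014 -0.025 0.006 0 0 -0.182; -0.000 -0.024 -0.000 0 0 -0.058; -0.000 -0.024 -0.000 0 0 -0.058; -0.000 -0.024 -0.000 0 0 -0.058; -0.000 -0.024 -0.000 0 0 -0.058; -0.000 -0.024 -0.000 0 0 -0.058; -0.000 -0.024 -0.000 0 0 -0.058; -0.000 -0.024 -0.000 0 0 -0.058; -0.000 -0.024 -0.000 0 0 -0.058; -0.000 -0.024 -0.000 0 0 -0.058
-0.000 -0.024 -0.000 0 0 -0.058; -0.000 -0.024 -0.000 0 0 -0.058; -0.000 -0.024 -0.000 0 0 -0.058; -0.000 -0.024 -0.000 0 0 -0.058; -0.000 -0.024 -0.000 0 0 -0.058; -0.000 -0.024 -0.000 0 0 -0.058; -0.000 -0.024 -0.000 0 0 -0.058; -0.000 -0.024 -0.000 0 0 -0.058; -0.000 -0.024 -0.000 0 0 -0.058; -0.000 -0.024 -0.000 0 0 -0.058
```

Call:
apply_moves(
  steps="-0.007 -0.024 0 0 0 -0.1; -0.006 -0.024 0 0 0 -0.1; -0.002 -0.024 0 0 0 -0.06; 0 -0.024 0 0 0 -0.06; 0 -0.024 0 0 0 -0.06; 0 -0.024 0 0 0 -0.058; 0 -0.024 0 0 0 -0.058; 0 -0.024 0 0 0 -0.058; 0 -0.024 0 0 0 -0.058; 0 -0.024 0 0 0 -0.058",
  newtons=14,
)

```text
time_s: 7.45
position: [0.517, 0.1159, 0.0978]
tcp_rot: [[-0.671, 0.741, 0.007], [0.741, 0.671, 0.004], [-0.002, 0.008, -1.0]]
ft_force: [7.5, 10.3, -0.7]
width: 0.269
finger_force: 12.0
```

Run:
```python
from h import *
c=env.camera("wrist");cv2.imwrite("pics/w3.png",c["frame"][150:350,130:390])
s=env.read_state();R=s["tcp_rot"]
for v in (215,225,238,250):
    p=cv2.undistortPoints(np.array([[[260.,v]]]),K(c),np.array(c["dist_coeffs"])).ravel()
    E=np.array(c["extrinsics"]);o=-E[:3,:3].T@E[:3,3];d=E[:3,:3].T@np.r_[p,1];P=o+d*(.097-o[2])/d[2]
    print(v,R.T@(P-s["position"]))
```

```text
215 [0.01567642 0.00175374 0.00065056]
225 [0.0094454  0.00174259 0.00066145]
238 [0.00112608 0.00172767 0.00067599]
250 [-0.00678784  0.00171346  0.00068982]
```

View pics/w3.png

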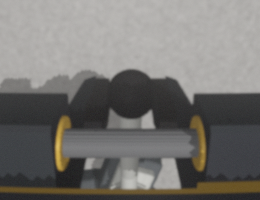

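The ball in the crop at (131,94) is about 3 mm inward of TCP but well held. I'll continue with a slight inward correction.

Call:
apply_moves(
  steps="-0.004 -0.024 0 0 0 -0.058; -0.004 -0.024 0 0 0 -0.058; -0.004 -0.024 0 0 0 -0.058; -0.004 -0.024 0 0 0 -0.058; -0.002 -0.024 0 0 0 -0.058; 0 -0.024 0 0 0 -0.058; 0 -0.024 0 0 0 -0.058; 0 -0.024 0 0 0 -0.058; 0 0 0 0 0 0",
)

```text
time_s: 8.4
position: [0.4971, 0.0921, 0.0983]
tcp_rot: [[-0.824, 0.567, 0.001], [0.567, 0.824, 0.002], [0.0, 0.002, -1.0]]
ft_force: [-6.4, 8.0, 15.7]
width: 0.248
finger_force: 15.9
```

Call:
apply_moves(
  steps="0 0 0 0 0 0; 0 0 0 0 0 0; 0 0 0 0 0 0; 0 0 -0.2 0 0 0; 0 0 -0.33 0 0 0; 0 0 -0.33 0 0 0; 0 0 0 0 0 0; 0 0 0 0 0 0",
  grip=75,
)

```text
time_s: 9.2
position: [0.4975, 0.0905, 0.2261]
tcp_rot: [[-0.823, 0.568, 0.002], [0.568, 0.823, -0.0], [-0.002, 0.001, -1.0]]
ft_force: [0.6, 0.8, -1.3]
width: 0.748
finger_force: 0.0
```

Run:
```python
from h import *
c=env.camera("wrist");cv2.imwrite("pics/w4.png",c["frame"]);W=cloud(c)
s=env.read_state();print(s["position"],s["time_s"])
m=(c["frame"].max(-1)<75)&(W[...,2]>.08)&(W[...,2]<.115)&(np.hypot(W[...,0]-.498,W[...,1]-.09)<.04)
P=W[m];v,u=np.nonzero(m);print(m.sum(),u.mean(),v.mean(),P.mean(0),P.max(0),P.min(0))
d=dict()
E=np.array(c["extrinsics"]);o=-E[:3,:3].T@E[:3,3]
p=cv2.undistortPoints(np.array([[[u.mean(),v.mean()]]]),K(c),np.array(c["dist_coeffs"])).ravel();d=E[:3,:3].T@np.r_[p,1];B=o+d*(.097-o[2])/d[2];print(B,np.degrees(np.arctan2(B[1]-.0203,B[0]-.602)),np.hypot(B[1]-.0203,B[0]-.602))
```

```text
[0.49638835 0.09058855 0.22443819] 9.25
451 259.93348115299335 185.5609756097561 [0.49612729 0.09222822 0.10730789] [0.50910696 0.10447041 0.11291819] [0.48491664 0.07940796 0.09889754]
[0.49836429 0.09069409 0.097     ] 145.81386773594036 0.12528243654733795
```

View pics/w4.png

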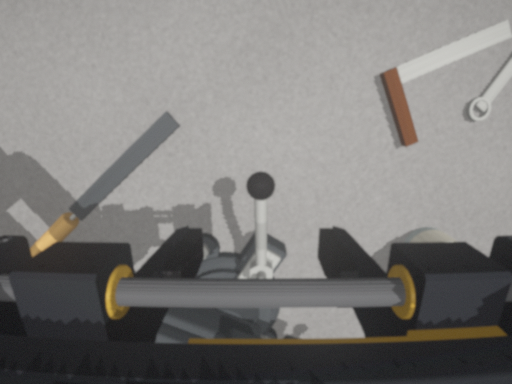

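Lever at 145.8° (slackened by 0.57 rad) and r = 125 mm; nothing else touched. I'll go above the tail.

```bash
python3 -c "
from h import *
plan([(.531,-.137,.22,210.6,10)])"
```

```text
-0.105 -0.112 0.003 0 0 -0.228; -0.092 -0.123 0.003 0 0 -0.228; -0.077 -0.133 0.003 0 0 -0.228; -0.062 -0.141 0.003 0 0 -0.228; -0.045 -0.147 0.003 0 0 -0.228; -0.028 -0.151 0.003 0 0 -0.228; -0.011 -0.153 0.003 0 0 -0.228; 0.006 -0.153 0.003 0 0 -0.228; 0.024 -0.152 0.003 0 0 -0.228; 0.041 -0.148 0.003 0 0 -0.228
```

Call:
apply_moves(
  steps="-0.105 -0.112 0.003 0 0 -0.228; -0.092 -0.123 0.003 0 0 -0.228; -0.077 -0.133 0.003 0 0 -0.228; -0.062 -0.141 0.003 0 0 -0.228; -0.045 -0.147 0.003 0 0 -0.228; -0.028 -0.151 0.003 0 0 -0.228; -0.011 -0.153 0.003 0 0 -0.228; 0.006 -0.153 0.003 0 0 -0.228; 0.024 -0.152 0.003 0 0 -0.228; 0.041 -0.148 0.003 0 0 -0.228",
  grip=90,
)

```text
time_s: 10.25
position: [0.5302, -0.1374, 0.2177]
tcp_rot: [[-0.857, -0.515, -0.005], [-0.515, 0.857, 0.002], [0.003, 0.004, -1.0]]
ft_force: [0.9, 0.4, 0.3]
width: 0.896
finger_force: 0.0
```

Call:
apply_moves(
  steps="0 0 0 0 0 0; 0 0 0 0 0 0; 0 0 0 0 0 0",
)

```text
time_s: 10.55
position: [0.5308, -0.136, 0.2193]
tcp_rot: [[-0.86, -0.51, -0.002], [-0.51, 0.86, 0.001], [0.001, 0.002, -1.0]]
ft_force: [0.5, -0.6, 0.7]
width: 0.9
finger_force: 0.0
```

Run:
```python
from h import *
c=env.camera("wrist");W=cloud(c);F=c["frame"]
s=env.read_state();print(s["position"],s["joint_positions"].round(0))
m=(W[...,2]>.106)&(W[...,2]<.117)&(F.min(-1)>90)&(np.hypot(W[...,0]-.53,W[...,1]+.137)<.06)
P=W[m];print(m.sum(),P.mean(0),cv2.minAreaRect(P[:,:2].astype(np.float32)),cv2.boxPoints(cv2.minAreaRect(P[:,:2].astype(np.float32))).round(3).tolist())
plan([(.531,-.137,.14,210.6,2),(.531,-.137,.101,210.6,3)])
```

```text
[ 0.53105626 -0.13591209  0.21976198] [ -27.    8.   97.    0.   76. -147.]
2105 [ 0.53924085 -0.12839817  0.11056061] ((0.5426948070526123, -0.12056270241737366), (0.05999010428786278, 0.055421534925699234), 29.924819946289062) [[0.503000020980835, -0.1120000034570694], [0.531000018119812, -0.1599999964237213], [0.5830000042915344, -0.12999999523162842], [0.5550000071525574, -0.0820000022649765]]
0.002 -0.003 0.266 0 0 0.002; 0.002 -0.003 0.266 0 0 0.002; -0.000 -0.000 0.087 0 0 -0.000; -0.000 -0.000 0.087 0 0 -0.000; -0.000 -0.000 0.087 0 0 -0.000
```

Call:
apply_moves(
  steps="0.002 0 0.266 0 0 0; 0.002 0 0.266 0 0 0; 0 0 0.087 0 0 0; 0 0 0.087 0 0 0; 0 0 0.087 0 0 0; 0 0 0 0 0 0",
)

```text
time_s: 11.2
position: [0.5308, -0.137, 0.1009]
tcp_rot: [[-0.86, -0.511, -0.001], [-0.511, 0.86, 0.001], [0.001, 0.001, -1.0]]
ft_force: [-1.2, 0.2, -0.4]
width: 0.901
finger_force: 0.0
```

Call:
apply_moves(
  steps="0 0 0 0 0 0; 0 0 0 0 0 0; 0 0 0 0 0 0; 0 0 0 0 0 0; 0 0 0 0 0 0; 0 0 0 0 0 0; 0 0 0 0 0 0",
  grip=40,
  newtons=15,
)

```text
time_s: 11.9
position: [0.531, -0.137, 0.1021]
tcp_rot: [[-0.86, -0.511, -0.0], [-0.511, 0.86, 0.001], [0.0, 0.001, -1.0]]
ft_force: [-2.0, 2.9, 5.1]
width: 0.495
finger_force: 15.0
```

```bash
python3 -c "
from h import *
plan(arc((.641,-.0717),.128,210.7,180,18,.101))"
```

```text
-0.000 0.025 0.007 0 0 0.061; -0.000 0.025 -0.000 0 0 0.060; -0.000 0.025 -0.000 0 0 0.060; -0.000 0.025 -0.000 0 0 0.060; -0.000 0.025 -0.000 0 0 0.060; -0.000 0.025 -0.000 0 0 0.060; -0.000 0.025 -0.000 0 0 0.060; -0.000 0.025 -0.000 0 0 0.060; -0.000 0.025 -0.000 0 0 0.060; -0.000 0.025 -0.000 0 0 0.060
-0.000 0.025 -0.000 0 0 0.060; -0.000 0.025 -0.000 0 0 0.060; -0.000 0.025 -0.000 0 0 0.060; -0.000 0.025 -0.000 0 0 0.060; -0.000 0.025 -0.000 0 0 0.060; -0.000 0.025 -0.000 0 0 0.060; -0.000 0.025 -0.000 0 0 0.060; -0.000 0.025 -0.000 0 0 0.060
```

Call:
apply_moves(
  steps="0 0.025 0 0 0 0.06; 0 0.025 0 0 0 0.06; 0 0.025 0 0 0 0.06; 0 0.025 0 0 0 0.06; 0 0.025 0 0 0 0.06",
)

```text
time_s: 12.4
position: [0.523, -0.1213, 0.1021]
tcp_rot: [[-0.926, -0.377, 0.001], [-0.377, 0.926, -0.002], [-0.0, -0.002, -1.0]]
ft_force: [0.4, -1.7, 2.1]
width: 0.492
finger_force: 15.2
```

Swinging freely.

Call:
apply_moves(
  steps="0 0.025 0 0 0 0.06; 0 0.025 0 0 0 0.06; 0 0.025 0 0 0 0.06; 0 0.025 0 0 0 0.06; 0 0.025 0 0 0 0.06; 0 0.025 0 0 0 0.06; 0 0.025 0 0 0 0.06; 0 0.025 0 0 0 0.06; 0 0.025 0 0 0 0.06; 0 0.025 0 0 0 0.06",
)

```text
time_s: 13.4
position: [0.5136, -0.0851, 0.1021]
tcp_rot: [[-0.996, -0.086, 0.001], [-0.086, 0.996, -0.002], [-0.001, -0.002, -1.0]]
ft_force: [-0.4, -1.7, 1.8]
width: 0.495
finger_force: 15.3
```

Call:
apply_moves(
  steps="0 0.025 0 0 0 0.06; 0 0.025 0 0 0 0.06; 0 0.025 0 0 0 0.06; 0 0 0 0 0 0; 0 0 0 0 0 0; 0 0 0 0 0 0",
)

```text
time_s: 14.0
position: [0.5128, -0.0731, 0.102]
tcp_rot: [[-1.0, 0.003, 0.001], [0.003, 1.0, 0.0], [-0.001, 0.0, -1.0]]
ft_force: [-0.8, 2.9, 5.8]
width: 0.493
finger_force: 15.1
```

```bash
cat >> h.py <<'E'
def viceyaw():
    for n in("top","scene"):
        c=env.camera(n);A=cloud(c).reshape(-1,3)
        k=(A[:,2]>.153)&(A[:,2]<.17)&(A[:,0]>.55)&(A[:,0]<.85)&(abs(A[:,1]+.05)<.2)
        # drop gripper pixels: keep x>.62
        P=A[k&(A[:,0]>.62)][:,:2].astype(np.float32); print(n,len(P),cv2.minAreaRect(P))
E
python3 -c "
from h import *
viceyaw();s=env.read_state();print(s['position'],np.degrees(np.arctan2(s['tcp_rot'][1,0],s['tcp_rot'][0,0])))"
```

```text
top 978 ((0.6954256296157837, -0.07073967903852463), (0.10065451264381409, 0.12252944707870483), 89.99852752685547)
scene 1627 ((0.6997931003570557, -0.07105572521686554), (0.12444344162940979, 0.10051462799310684), 1.1163886785507202)
[ 0.51283722 -0.07307794  0.10205367] 179.83460712422928
```

Call:
apply_moves(
  steps="0 0 0 0 0 0; 0 0 0 0 0 0; 0 0 0 0 0 0; 0 0 0 0 0 0; 0 0 -0.1 0 0 0; 0 0 -0.25 0 0 0; 0 0 -0.3 0 0 0; 0 0 0 0 0 0; 0 0 0 0 0 0; 0 0 0 0 0 0",
  grip=90,
)

```text
time_s: 15.1
position: [0.5118, -0.073, 0.198]
tcp_rot: [[-1.0, 0.004, -0.002], [0.004, 1.0, 0.001], [0.002, 0.001, -1.0]]
ft_force: [-0.4, 0.4, 0.1]
width: 0.903
finger_force: 0.0
```

```bash
cat >> h.py <<'E'
def edges():
    for n in("top","scene","wrist"):
        c=env.camera(n);A=cloud(c).reshape(-1,3)
        for lab,z0,z1,x0,x1 in(("jaw",.154,.17,.645,.755),("anvil",.134,.147,.55,.63),("tail",.106,.116,.505,.542)):
            k=(A[:,2]>z0)&(A[:,2]<z1)&(A[:,0]>x0)&(A[:,0]<x1)&(abs(A[:,1]+.0717)<.07);P=A[k]
            if len(P)<100: continue
            b=np.digitize(P[:,0],np.linspace(x0,x1,12));L=[]
            for i in range(1,12):
                q=P[b==i]
                if len(q)>6:L.append((q[:,0].mean(),q[:,1].min(),q[:,1].max()))
            L=np.array(L)
            if len(L)>4:
                print(n,lab,len(P),"yaw R %.2f L %.2f"%tuple(np.degrees(np.polyfit(L[:,0],L[:,j],1)[0]) for j in(1,2)),"mid x %.3f y %.4f width %.3f"%(L[:,0].mean(),np.median(L[:,1:].mean(1)),np.median(L[:,2]-L[:,1])))
E
python3 - <<'E'
from h import *
edges();viceyaw()
c=env.camera("wrist");cv2.imwrite("pics/w5.png",c["frame"]);print(env.read_state()["time_s"],env.read_state()["position"])
E
```

```text
top jaw 852 yaw R 2.05 L 0.94 mid x 0.700 y -0.0705 width 0.098
scene jaw 1390 yaw R 1.07 L 1.55 mid x 0.700 y -0.0706 width 0.098
scene anvil 383 yaw R 0.14 L 0.18 mid x 0.586 y -0.0725 width 0.050
wrist anvil 2275 yaw R 1.25 L -0.50 mid x 0.584 y -0.0704 width 0.051
wrist tail 1869 yaw R 1.10 L 1.13 mid x 0.523 y -0.0714 width 0.043
top 968 ((0.6958214044570923, -0.0706544816493988), (0.12245382368564606, 0.10040896385908127), 0.3557337522506714)
scene 1626 ((0.6999166011810303, -0.07106752693653107), (0.12392229586839676, 0.10064943134784698), 1.431093454360962)
15.4 [ 0.51213592 -0.07311287  0.19829284]
```

View pics/w5.png

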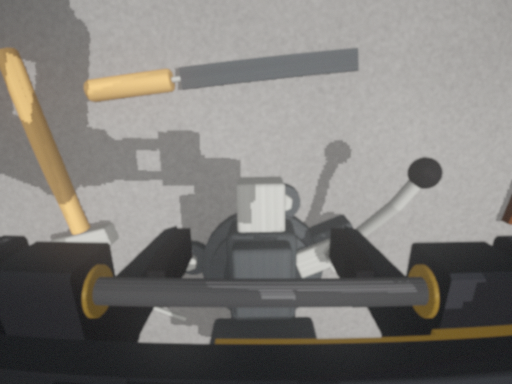

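Tail at (262,205) looks near square and the lever is where I left it. I'll check the residual yaw against the bench's far edge.

Run:
```python
from h import *
for n in("top","scene"):
    W=np.load(n+"W.npy").reshape(-1,3);k=(abs(W[:,2])<.012)&(W[:,0]>.6)&(abs(W[:,1])<.45)
    P=W[k];b=np.digitize(P[:,1],np.linspace(-.45,.45,60));L=np.array([(P[b==i][:,1].mean(),P[b==i][:,0].max()) for i in range(1,60) if (b==i).sum()>5])
    g=np.polyfit(L[:,0],L[:,1],1);r=L[:,1]-np.polyval(g,L[:,0]);m=abs(r)<.006;g=np.polyfit(L[m,0],L[m,1],1)
    print(n,m.sum(),"edge x",g[1],"bench yaw in this calib",np.degrees(-g[0]))
```

```text
top 59 edge x 0.8480868587257574 bench yaw in this calib -0.1736847650771032
scene 59 edge x 0.8515597906352064 bench yaw in this calib -0.09018076622029933
```

Call:
apply_moves(
  steps="0 0 0.3 0 0 0; 0 0 0.25 0 0 0; 0 0 0.09 0 0 0; 0 0 0 0 0 0",
)

```text
time_s: 15.8
position: [0.5109, -0.0726, 0.1011]
tcp_rot: [[-1.0, 0.004, -0.005], [0.004, 1.0, 0.002], [0.005, 0.002, -1.0]]
ft_force: [-0.5, -0.2, 0.2]
width: 0.9
finger_force: 0.0
```

Call:
apply_moves(
  steps="0 0 0 0 0 0; 0 0 0 0 0 0; 0 0 0 0 0 0; 0 0 0 0 0 0; 0 0 0 0 0 0; 0 0 0 0 0 0; 0 0.007 0 0 0 0.015; 0 0.007 0 0 0 0.015; 0 0 0 0 0 0; 0 0 0 0 0 0",
  grip=40,
)

```text
time_s: 16.8
position: [0.5131, -0.0719, 0.104]
tcp_rot: [[-1.0, 0.019, 0.001], [0.019, 1.0, -0.002], [-0.001, -0.002, -1.0]]
ft_force: [-1.6, -2.3, 5.8]
width: 0.484
finger_force: 15.1
```

```bash
python3 -c "
from h import *
edges();viceyaw();print(env.read_state()['position'])"
```

```text
top jaw 847 yaw R 1.67 L 1.10 mid x 0.700 y -0.0706 width 0.098
scene jaw 1388 yaw R 0.44 L 0.47 mid x 0.700 y -0.0710 width 0.097
scene anvil 386 yaw R 0.32 L 0.28 mid x 0.586 y -0.0718 width 0.050
wrist tail 3535 yaw R -0.32 L -0.35 mid x 0.522 y -0.0705 width 0.043
top 987 ((0.6957722902297974, -0.07101145386695862), (0.10052971541881561, 0.12223710119724274), 89.9607162475586)
scene 1617 ((0.6996371746063232, -0.07169739902019501), (0.12472027540206909, 0.10038188099861145), 0.38687554001808167)
[ 0.51314417 -0.07191641  0.10396369]
```

Now within about 0.4°. I'll release and return to the lever.

Call:
apply_moves(
  steps="0 0 0 0 0 0; 0 0 0 0 0 0; 0 0 0 0 0 0; 0 0 0 0 0 0; 0 0 -0.1 0 0 0; 0 0 -0.25 0 0 0; 0 0 -0.33 0 0 0; 0 0 0 0 0 0; 0 0 0 0 0 0",
  grip=85,
)

```text
time_s: 17.95
position: [0.5133, -0.0713, 0.2064]
tcp_rot: [[-1.0, 0.019, 0.003], [0.019, 1.0, -0.001], [-0.003, -0.001, -1.0]]
ft_force: [-0.3, 0.5, -0.7]
width: 0.848
finger_force: 0.0
```

```bash
python3 -c "
from h import *
edges();viceyaw();print(env.read_state()['position'])
plan([(.4984,.0907,.2,145.8,6),(.4984,.0907,.09,145.8,5)])"
```

```text
top jaw 851 yaw R 1.79 L 0.86 mid x 0.700 y -0.0708 width 0.098
scene jaw 1389 yaw R 0.97 L 0.27 mid x 0.700 y -0.0708 width 0.098
scene anvil 387 yaw R 0.69 L -0.21 mid x 0.586 y -0.0722 width 0.050
wrist anvil 2156 yaw R 1.46 L -1.37 mid x 0.581 y -0.0701 width 0.051
wrist tail 1806 yaw R 1.06 L 0.25 mid x 0.523 y -0.0701 width 0.043
top 960 ((0.6959743499755859, -0.07108311355113983), (0.10069791227579117, 0.12234731763601303), 89.74917602539062)
scene 1626 ((0.6995779275894165, -0.07147997617721558), (0.1249542385339737, 0.10087093710899353), 0.22881732881069183)
[ 0.51159845 -0.07078717  0.20346474]
0.018 0.179 0.004 0 0 0.193; 0.035 0.177 0.004 0 0 0.193; 0.052 0.172 0.004 0 0 0.193; 0.068 0.167 0.004 0 0 0.193; 0.084 0.159 0.004 0 0 0.193; 0.099 0.150 0.004 0 0 0.193; -0.000 0.000 0.147 0 0 -0.000; -0.000 0.000 0.147 0 0 -0.000; -0.000 0.000 0.147 0 0 -0.000; -0.000 0.000 0.147 0 0 -0.000
-0.000 0.000 0.147 0 0 -0.000
```

Call:
apply_moves(
  steps="0.018 0.179 0.004 0 0 0.193; 0.035 0.177 0.004 0 0 0.193; 0.052 0.172 0.004 0 0 0.193; 0.068 0.167 0.004 0 0 0.193; 0.084 0.159 0.004 0 0 0.193; 0.099 0.15 0.004 0 0 0.193; 0 0 0 0 0 0; 0 0 0 0 0 0; 0 0 0.147 0 0 0; 0 0 0.147 0 0 0",
)

```text
time_s: 19.2
position: [0.5002, 0.0891, 0.1573]
tcp_rot: [[-0.827, 0.562, 0.002], [0.562, 0.827, -0.001], [-0.002, 0.0, -1.0]]
ft_force: [0.2, 0.7, -0.8]
width: 0.85
finger_force: 0.0
```

Call:
apply_moves(
  steps="0 0 0.147 0 0 0; 0 0 0.147 0 0 0; 0 0 0.147 0 0 0; 0 0 0 0 0 0",
)

```text
time_s: 19.6
position: [0.4971, 0.0891, 0.0882]
tcp_rot: [[-0.826, 0.563, -0.007], [0.563, 0.826, -0.0], [0.005, -0.004, -1.0]]
ft_force: [-1.0, 0.7, -0.8]
width: 0.848
finger_force: 0.0
```

Call:
apply_moves(
  steps="0 0 0 0 0 0; 0 0 0 0 0 0; 0 0 0 0 0 0; 0 0 0 0 0 0; 0 0 0 0 0 0; 0 0 0 0 0 0; 0 0 0 0 0 0; 0 0 0 0 0 0",
  grip=15,
  newtons=10,
)

```text
time_s: 20.4
position: [0.4986, 0.0895, 0.0921]
tcp_rot: [[-0.827, 0.562, -0.002], [0.562, 0.827, -0.002], [0.001, -0.002, -1.0]]
ft_force: [-6.0, -3.5, 4.1]
width: 0.322
finger_force: 10.2
```

Call:
apply_moves(
  steps="0 0.025 0 0 0 0.059; 0 0.025 0 0 0 0.059; 0 0.025 0 0 0 0.059; 0 0.025 0 0 0 0.059; 0 0.025 0 0 0 0.059; 0 0.025 0 0 0 0.059; 0 0.025 0 0 0 0.059; 0 0.025 0 0 0 0.059; 0 0.025 0 0 0 0.059; 0 0.025 0 0 0 0.059",
)

```text
time_s: 21.4
position: [0.5238, 0.117, 0.0921]
tcp_rot: [[-0.627, 0.779, -0.002], [0.779, 0.627, -0.002], [-0.001, -0.003, -1.0]]
ft_force: [-4.9, -6.0, 3.7]
width: 0.321
finger_force: 10.1
```

```bash
python3 -c "
from h import *
s=env.read_state();p=s['position'];print(np.degrees(np.arctan2(p[1]-.0203,p[0]-.602)),np.hypot(p[1]-.0203,p[0]-.602))"
```

```text
128.95089975097193 0.12434009047648219
```

Call:
apply_moves(
  steps="0 0.025 0 0 0 0.059; 0 0.025 0 0 0 0.059; 0 0.025 0 0 0 0.059; 0 0.025 0 0 0 0.059; 0 0.025 0 0 0 0.059; 0 0.025 0 0 0 0.059; 0 0.025 0 0 0 0.059; 0 0.025 0 0 0 0.059; 0 0 0 0 0 0",
)

```text
time_s: 22.3
position: [0.5499, 0.1333, 0.0922]
tcp_rot: [[-0.427, 0.904, 0.0], [0.904, 0.427, -0.002], [-0.002, -0.001, -1.0]]
ft_force: [-2.2, -6.1, 3.1]
width: 0.321
finger_force: 10.1
```

Call:
apply_moves(
  steps="0 0.01 0 0 0 0.02; 0 0.01 0 0 0 0.02; 0 0 0 0 0 0",
)

```text
time_s: 22.6
position: [0.5523, 0.1344, 0.0921]
tcp_rot: [[-0.41, 0.912, -0.0], [0.912, 0.41, -0.002], [-0.002, -0.001, -1.0]]
ft_force: [-2.2, -6.6, 2.8]
width: 0.318
finger_force: 10.1
```

Call:
apply_moves(
  steps="0 0.01 0 0 0 0.02; 0 0.01 0 0 0 0.02; 0 0 0 0 0 0",
)

```text
time_s: 22.9
position: [0.5546, 0.1354, 0.0921]
tcp_rot: [[-0.391, 0.92, -0.001], [0.92, 0.391, -0.003], [-0.002, -0.002, -1.0]]
ft_force: [-3.5, -6.3, 4.2]
width: 0.325
finger_force: 10.1
```

Call:
apply_moves(
  steps="0 0.01 0 0 0 0; 0 0 0 0 0 0",
)

```text
time_s: 23.1
position: [0.5553, 0.1358, 0.092]
tcp_rot: [[-0.392, 0.92, -0.003], [0.92, 0.392, -0.003], [-0.002, -0.004, -1.0]]
ft_force: [-7.0, -7.6, 6.5]
width: 0.322
finger_force: 10.2
```

Call:
apply_moves(
  steps="0 0.01 0 0 0 0; 0 0 0 0 0 0",
)

```text
time_s: 23.3
position: [0.5558, 0.1362, 0.0919]
tcp_rot: [[-0.392, 0.92, -0.005], [0.92, 0.392, -0.004], [-0.001, -0.006, -1.0]]
ft_force: [-10.1, -9.6, 9.0]
width: 0.321
finger_force: 10.3
```

Call:
apply_moves(
  steps="0 0.01 0 0 0 0; 0 0 0 0 0 0",
)

```text
time_s: 23.5
position: [0.5563, 0.1365, 0.0918]
tcp_rot: [[-0.392, 0.92, -0.007], [0.92, 0.392, -0.004], [-0.001, -0.008, -1.0]]
ft_force: [-12.1, -10.5, 10.5]
width: 0.324
finger_force: 10.3
```

Firmly against the stop at about 15 N. I'll relax, release and retreat.

Call:
apply_moves(
  steps="0 -0.01 0 0 0 0; 0 -0.006 0 0 0 0; 0 0 0 0 0 0",
)

```text
time_s: 23.8
position: [0.5559, 0.1363, 0.092]
tcp_rot: [[-0.392, 0.92, -0.002], [0.92, 0.392, -0.003], [-0.001, -0.003, -1.0]]
ft_force: [-5.7, -5.2, 4.6]
width: 0.323
finger_force: 10.1
```

Call:
apply_moves(
  steps="0 0 0 0 0 0; 0 0 0 0 0 0; 0 0 0 0 0 0; 0 0 0 0 0 0; 0 0 -0.2 0 0 0; 0 0 -0.3 0 0 0; 0 0 -0.33 0 0 0; 0 0 0 0 0 0; 0 0 0 0 0 0",
  grip=85,
)

```text
time_s: 24.7
position: [0.5579, 0.1379, 0.2174]
tcp_rot: [[-0.392, 0.92, 0.003], [0.92, 0.392, 0.0], [-0.001, 0.003, -1.0]]
ft_force: [0.0, -0.1, -1.0]
width: 0.853
finger_force: 0.0
```

Run:
```python
from h import *
edges();viceyaw()
c=env.camera("wrist");W=cloud(c)
m=(c["frame"].max(-1)<75)&(W[...,2]>.08)&(W[...,2]<.115)&(np.hypot(W[...,0]-.555,W[...,1]-.136)<.04)
v,u=np.nonzero(m)
E=np.array(c["extrinsics"]);o=-E[:3,:3].T@E[:3,3]
p=cv2.undistortPoints(np.array([[[u.mean(),v.mean()]]]),K(c),np.array(c["dist_coeffs"])).ravel();d=E[:3,:3].T@np.r_[p,1];B=o+d*(.097-o[2])/d[2];print(m.sum(),B,np.degrees(np.arctan2(B[1]-.0203,B[0]-.602)))
t=env.camera("top");cv2.imwrite("pics/top1.png",t["frame"]);print(env.read_state()["time_s"],env.read_state()["position"])
```

```text
top jaw 856 yaw R 1.86 L 0.54 mid x 0.700 y -0.0707 width 0.098
top anvil 320 yaw R -0.58 L -0.34 mid x 0.586 y -0.0714 width 0.049
top tail 121 yaw R 2.48 L 0.76 mid x 0.523 y -0.0715 width 0.039
scene jaw 1394 yaw R 0.73 L 0.28 mid x 0.700 y -0.0708 width 0.098
scene anvil 384 yaw R 0.49 L 0.41 mid x 0.586 y -0.0719 width 0.050
wrist tail 605 yaw R 23.65 L 0.52 mid x 0.523 y -0.0601 width 0.025
top 973 ((0.6956977844238281, -0.070992611348629), (0.12298178672790527, 0.10062038898468018), 0.11391350626945496)
scene 1627 ((0.6993127465248108, -0.0715053528547287), (0.12538889050483704, 0.1003977358341217), 0.2912341356277466)
558 [0.5545203 0.1361576 0.097    ] 112.28435132258905
25.05 [0.55629643 0.13767087 0.21443456]
```

View pics/top1.png

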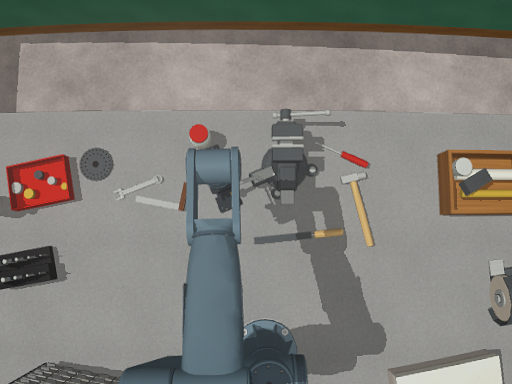

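The vice at (288,155) stands square at about 0.3°. The lever is back at its tight angle (112.3°, found at about 113°) and the bystanders are in place.

```bash
python3 -c "
from h import *
print(env.job_done())"
```

```text
the job is handed in; nothing more can be done
None
```

The vice is square to the bench (within about 0.5° by the cameras); the lever slackened counter-clockwise and is back firmly against its tight stop, nothing else was moved, and the job was handed in at about 25 s.

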